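# Hang the beam-stop gate on its hinge

### The arm

A 6-joint arm with a two-finger parallel gripper is mounted at the origin on a cart in front of the work surface, level with it; the furniture and walls round the work are solid. World frame = base frame: x ahead of the robot, y to its left, z up, the work surface at z = 0. Lengths are in mm, angles in degrees, forces in N, time in s.
With the tool pointing down it reaches from about 300 to 850 mm from the base axis. Payload 4.2 kg.
Tool frame: the origin (TCP) lies midway between the tips of the shut fingers; the grasp point (between the pads) lies 19 mm behind it; z points along the fingers, y is the line along which they close (so a half turn about z gives the same grasp; the last joint's range is limited). The gripper opens to 91 mm and grips with 3 to 60 N. Pads are 32 mm wide; open, the fingers measure 118 mm over their backs; the gripper's body (76 mm by 178 mm) begins 60 mm behind the grasp point.
Start: joints at [65.374, 18.312, 89.639, -0, 72.044, -1.146], TCP at [229.099, 527.406, 213.976] pointing down, gripper open.
Joint ranges: [-177.97, 177.97], [-48.28, 115.42], [12.27, 149.76], [-77.06, 257.06], [2.81, 150.46], [-146.56, 146.56]. Speed limits (degrees/s): [147.25, 147.25, 180, 180, 180, 180].

### API

Orientations are given as [roll, pitch, yaw] about the fixed x, y, z axes, in that order (R = Rz(yaw) Ry(pitch) Rx(roll)).
In Python, from workcell import env, imaging, probe_bus, job_done gives the robot as it stands (env), with the cameras (imaging), the readings (probe_bus) and the job as plain functions.
- The arm moves only by the shell command python3 drive.py 'ROWS' [OPENING] [FORCE]. ROWS is rows parted by semicolons, their numbers by spaces, 1 to 8 of them, each of 6 numbers: dx, dy, dz in mm, then a rotation vector rx, ry, rz in degrees; each row shifts and turns the commanded pose from where the row before left it, along the tool's axes as they then stand; what a row does not reach is not made up. A row lasts 1/10 s, in which the tool goes at most 50 mm and 8.59 degrees, less where a joint would pass 70% of its speed; a pose out of reach is approached as far as the arm can. OPENING is the finger opening in mm, set as the command begins (- or left out keeps the last). The fingers move at their own pace and stop on an object; FORCE is the grip in N (left out, the last holds). Time passes only in rows, so rows that do not move let the fingers close. It prints the time, the measured TCP pose, the force, the opening and the grip force at its end.
- probe_bus.state(): the state, without advancing time (a new reading comes with each control period).
- imaging.grab_frame(name): name is "scene" or "side" or "wrist"; returns the picture (480x640x3 uint8, blue, green, red); there is no depth.
- imaging.camera_model(name): a dict with "fx", "fy", "cx", "cy" (pixels), "D" ([k1, k2, p1, p2, k3] as OpenCV has them; the pictures are not rectified), "T" (4x4, takes a point from camera to world coordinates). Camera axes: x right, y up, looking along -z (the intrinsics and any distortion apply to the point x, -y, -z); pixel columns grow to the right and rows downward; lengths in mm; the calibration is good to about 2 mm. A picture is of the moment at which its call begins: read the wrist's pose just before it. camera_model takes no time and is no camera call; for the wrist camera it gives the pose at the moment of the call.
- job_done(): hands the job in; it is judged then, once.
The state is a dict: "time_s": time; "qpos": joint angles; "qvel": joint speeds; "effort": joint torques, N m; "ee_pos": TCP position; "ee_rot": TCP orientation; "force": force on the tool from outside, world axes, zero at the start; "torque": the same for the moment, N m; "gripper_width": finger opening in mm; "gripper_force": force on a finger pad.
Only numpy, scipy, OpenCV 4.12 (cv2) and the standard library are available. Lean on these libraries where they do the work, as an engineer would, in place of code of your own. Each camera call takes 0.05 s, during which the arm holds its last target. There are 200 camera calls.

### The job

Hang the black beam-stop gate on the hinge bracket: set the gate's knuckle in the gap between the bracket's two knuckles so that the three bores line up, the gate standing upright on the table. Then take the longer of the two steel pins out of the rack and thread it from above down through all three knuckles until its collar rests fully home on the top knuckle. Leave the shorter pin in the rack.

Things in the scene. Friction and masses are not known exactly. Their poses are not given: they have to be found in the camera images.
- bracket: Hinge bracket, dark steel column, bright knuckles; fixed. Origin on the bore axis at table height, z up. Two round knuckles (36 mm outside) on this axis: lower z = 8 to 38 mm, upper z = 82 to 112 mm, 44 mm gap between. Column 50 mm wide (x), 112 mm tall, at y = -24 to -50 mm: the fork is open towards +y and to both sides. Base plate 8 mm thick, 70 mm (x), y = -73 to +22 mm.
- bracket_mouth (a point): Centre of the bracket's upper rim on the bore axis, 112 mm above the table. Both bracket bores are vertical, 19 mm wide, each flared to 24 mm over its top 6 mm; rim 41 mm outside.
- gate: Black beam-stop gate, about 0.35 kg, loose, standing upright. Origin on its bore axis at the level of its lower edge, z up. Plate 10 mm thick (x), y = 30 to 140 mm, z = 0 to 105 mm; a cross foot 80 mm long (x), 22 mm wide, 8 mm high at y = 75 mm keeps it upright. Hung, the plate points out of the fork, roughly along the bracket's +y.
- gate_grip (a point): Middle of the gate plate's top edge, 105 mm above its foot and 75 mm along y from its bore axis, near its centre of mass: a good place to pinch the 10 mm plate from above.
- rack: Plain grey rack block, fixed, 120 x 50 x 40 mm, long along its x; origin at the centre of its underside. Two vertical holes of 17 mm, 35 mm deep, at x = -32 and +32 mm, each holding one pin; which pin is in which hole varies.
- long_pin: The longer steel pin, 0.16 kg, 133 mm long, standing tip down in the rack. Origin at its tip, z towards the head. Shaft 16 mm thick, 98 mm long, the first 10 mm tapering from 8 mm at the tip; collar 34 mm across at z = 98 to 103 mm; round grip 22 mm across at z = 103 to 133 mm. Home, collar on the bracket's upper rim, its tip is 14 mm above the table.
- long_pin_head (a point): Centre of the top face of the longer pin's grip, 133 mm from its tip.
- short_pin: The shorter steel pin, 90 mm long, same collar and grip but a 55 mm shaft; stands tip down in the rack's other hole, its head 43 mm lower than the longer pin's. Origin at its tip. Leave it in the rack.
- gate_bore (a point): Middle of the bore of the gate's one metal knuckle, on the gate's z axis, 60 mm up. Knuckle z = 45 to 75 mm, 36 mm outside (41 mm at the top rim), bore 19 mm flared to 24 mm over its top 6 mm.

How it is judged (in metres and radians):
On the way, in this order (a step that is already met when the one before it is completed fails the run):
1. the gate's knuckle is in the fork, its bore within 8 mm of the bracket's axis, the gate upright at table level (horizontal distance between gate and bracket below 0.008 m and z of gate in the frame of bracket below 0.006 m and angle between gate's own z axis and vertical below 0.08 rad), for 0.2 s.
2. the longer pin's tip has entered the upper knuckle from above (horizontal distance between long_pin and bracket below 0.008 m and z of long_pin in the frame of bracket between 0.08 and 0.108 m).
At the end, for the whole second after the job is handed in: Long pin through all three knuckles, collar within 2.5 mm of the upper rim, axis within 5 mm and 0.06 rad of the bracket's; gate upright on the table (5 mm, 0.06 rad), its bore within 6 mm of the axis; both at rest; short pin still standing in the rack (z of long_pin in the frame of bracket between 0.011 and 0.0165 m and horizontal distance between long_pin and bracket below 0.005 m and angle between the z axis of long_pin and the z axis of bracket, either way round below 0.06 rad and horizontal distance between gate and bracket below 0.006 m and z of gate in the frame of bracket below 0.005 m and angle between gate's own z axis and vertical below 0.06 rad and linear speed of each of long_pin, gate below 0.02 m/s and distance between short_pin and rack below 0.05 m and angle between short_pin's own z axis and vertical below 0.15 rad); the robot touches nothing.
It also fails if it takes over 64 s, if anything falls off the work surface, if the arm or the gripper's body presses on something with over 40 N, if the wrist force passes 120 N, or if a joint passes its speed limit or range.

## Working session

There is one attempt and no reset: what is moved stays moved. The work goes in short steps, Python scripts to look and compute and a shell command to move; the robot and the scene stay as the last step left them, time stands still between calls to the robot, and variables do not carry over. Pictures are saved under pics/ and viewed, at most 10 in all, crops included, and the job is handed in when it is done.

```bash
ls; mkdir -p pics; python3 - <<'E'
from workcell import env, imaging, probe_bus, job_done
import cv2, numpy as np
a=imaging.grab_frame("scene");b=imaging.grab_frame("side")
cv2.imwrite("pics/scene.png",a);cv2.imwrite("pics/side.png",b)
np.set_printoptions(precision=3,suppress=True)
for n in("scene","side","wrist"):
  m=imaging.camera_model(n);print(n,[m[k] for k in("fx","fy","cx","cy","D")]);print(np.array(m["T"]))
print(probe_bus.state())
E
```

```text
drive.py
pics
workcell.py
scene [551.4423236433761, 551.4423236433761, 317.05790946869433, 233.81807666976505, array([-0.155,  0.   ,  0.   ,  0.   ,  0.   ])]
[[   0.71     0.478   -0.517   13.155]
 [  -0.704    0.499   -0.506 -552.381]
 [   0.017    0.723    0.691  790.368]
 [   0.       0.       0.       1.   ]]
side [506.9756698858926, 506.9756698858926, 319.1557718870936, 231.36985355273555, array([-0.115,  0.   ,  0.   ,  0.   ,  0.   ])]
[[   0.851    0.249   -0.463   50.867]
 [  -0.525    0.38    -0.761 -723.885]
 [  -0.014    0.891    0.454  521.438]
 [   0.       0.       0.       1.   ]]
wrist [389.2278324927979, 389.2278324927979, 320.1432439123152, 237.09336486605028, array([-0.084,  0.   ,  0.   ,  0.   ,  0.   ])]
[[  0.397  -0.883  -0.251 157.481]
 [  0.918   0.382   0.11  557.793]
 [ -0.001  -0.274   0.962 383.914]
 [  0.      0.      0.      1.   ]]
{'time_s': 0.1, 'qpos': array([65.374, 18.348, 89.697, -0.   , 72.044, -1.147]), 'qvel': array([ 0.05 , -0.09 , -0.045,  0.082, -0.022,  0.079]), 'effort': array([ -0.001, -41.334, -23.251,   0.073,   0.042,  -0.   ]), 'ee_pos': array([228.918, 526.996, 213.223]), 'ee_rot': array([-179.911,   -0.001,  156.521]), 'force': array([ 0.37 , -0.456,  0.383]), 'torque': array([ 0.049, -0.014, -0.005]), 'gripper_force': 0.0, 'gripper_width': 91.11677283387677}
```

View pics/scene.png

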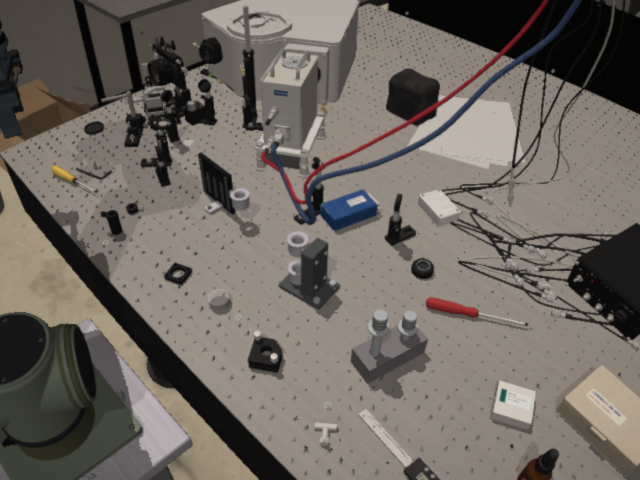

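View pics/side.png

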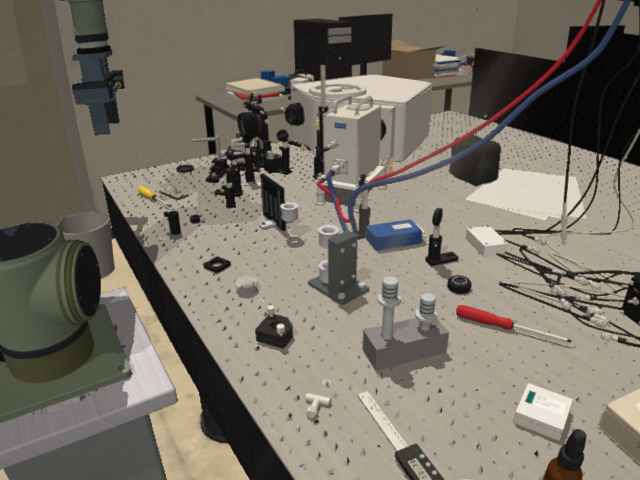

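The scene view shows the gate plate at about (215,185) with its knuckle at (239,197). The bracket's upper knuckle is at (297,242) with the column behind it at (313,265). In the rack, the long pin's head is at (380,318) and the short one's at (408,317). In the side view these are at: gate knuckle (289,211), upper knuckle (328,235), long pin (390,285), short pin (428,300).

```bash
cat > h.py <<'E'
import cv2, numpy as np
from workcell import env, imaging, probe_bus, job_done
np.set_printoptions(precision=2,suppress=True)
def ray(m,uv):
    K=np.array([[m["fx"],0,m["cx"]],[0,m["fy"],m["cy"]],[0,0,1]])
    p=cv2.undistortPoints(np.array([[uv]],float),K,np.array(m["D"]))[0,0]
    T=np.array(m["T"]); return T[:3,3],T[:3,:3]@np.array([p[0],-p[1],-1])
def plane(m,uv,z):
    o,d=ray(m,uv); return o+d*(z-o[2])/d[2]
def tri(ms,uvs):
    A=np.zeros((3,3));b=np.zeros(3);R=[]
    for m,uv in zip(ms,uvs):
        o,d=ray(m,uv);d=d/np.linalg.norm(d);P=np.eye(3)-np.outer(d,d);A+=P;b+=P@o;R.append((o,P))
    x=np.linalg.solve(A,b); return x,[round(float(np.linalg.norm(P@(x-o))),2) for o,P in R]
def proj(m,X):
    T=np.array(m["T"]);c=T[:3,:3].T@(np.array(X,float)-T[:3,3])
    K=np.array([[m["fx"],0,m["cx"]],[0,m["fy"],m["cy"]],[0,0,1]])
    return cv2.projectPoints(np.array([[c[0],-c[1],-c[2]]]),np.zeros(3),np.zeros(3),K,np.array(m["D"]))[0][0,0]
E
python3 - <<'E'
from h import *
ms=[imaging.camera_model("scene"),imaging.camera_model("side")]
for n,a,b,z in [("gateK",(239,195),(289,207),75),("upK",(297,240),(328,231),112),("long",(380,314),(390,281),138),("short",(409,315),(428,297),95)]:
    print(n,*tri(ms,[a,b]),plane(ms[0],a,z),plane(ms[1],b,z))
import cv2
a=cv2.imread("pics/scene.png")[130:390,180:440];b=cv2.imread("pics/side.png")[160:380,230:460]
cv2.imwrite("pics/crop1.png",cv2.resize(a,None,fx=2.3,fy=2.3,interpolation=cv2.INTER_CUBIC))
# wrist camera offset in tool frame
from scipy.spatial.transform import Rotation as R
s=probe_bus.state();Rt=R.from_euler('xyz',s["ee_rot"],degrees=True).as_matrix()
T=np.array(imaging.camera_model("wrist")["T"]);print(Rt.T@(T[:3,3]-s["ee_pos"]),Rt.T@T[:3,:3]);print(Rt)
E
```

```text
gateK [516.52 165.12  71.54] [0.34, 0.34] [514.48 161.67  75.  ] [512.52 158.16  75.  ]
upK [485.41 -40.92 109.73] [0.53, 0.53] [484.43 -42.67 112.  ] [482.36 -44.81 112.  ]
long [ 447.93 -262.29  135.7 ] [0.89, 0.89] [ 447.37 -263.52  138.  ] [ 444.48 -265.09  138.  ]
short [ 508.42 -278.34   94.45] [0.24, 0.24] [ 507.78 -278.49   95.  ] [ 508.12 -278.92   95.  ]
[  77.8    -0.48 -170.69] [[ 0.    0.96  0.27]
 [ 1.   -0.   -0.  ]
 [-0.    0.27 -0.96]]
[[-0.92  0.4  -0.  ]
 [ 0.4   0.92 -0.  ]
 [ 0.   -0.   -1.  ]]
```

View pics/crop1.png

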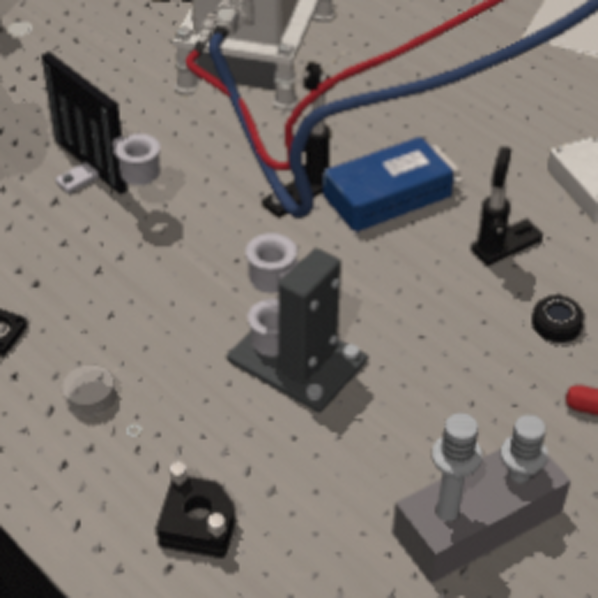

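```bash
python3 - <<'E'
from h import *
m=imaging.camera_model("scene")
f=lambda c:(180+c[0]/2.3,130+c[1]/2.3)
for n,c,z in [("near top",(118,100),105),("far top",(45,57),105),("colA",(280,278),112),("colB",(318,252),112),("colC",(340,265),112),("colD",(303,291),112)]:
    print(n,plane(m,f(c),z))
E
```

```text
near top [525.21 196.36 105.  ]
far top [516.86 295.44 105.  ]
colA [471.96 -67.86 112.  ]
colB [512.23 -67.76 112.  ]
colC [514.33 -89.32 112.  ]
colD [474.95 -89.47 112.  ]
```

```bash
python3 - <<'E'
from h import *
ms=[imaging.camera_model("scene"),imaging.camera_model("side")]
a,b=[cv2.imread(f"pics/{n}.png") for n in("scene","side")]
for n,g in(("scene",a),("side",b)):
    h=cv2.cvtColor(g,cv2.COLOR_BGR2HSV)
    B=cv2.inRange(h,(105,70,40),(125,255,200))
    for v in range(130,235,8):
        print(n,v,np.flatnonzero(B[v,250:420])[[0,-1]]+250 if B[v,250:420].any() else "")
for n,p,q in [("post",(317,163),(363,182))]: print(n,*tri(ms,[p,q]))
c=[g[120:250,240:440] for g in(a,b)]
cv2.imwrite("pics/crop2.png",cv2.resize(np.hstack(c),None,fx=2,fy=3.0,interpolation=cv2.INTER_CUBIC))
E
```

```text
scene 130 
scene 138 
scene 146 [272 418]
scene 154 [272 402]
scene 162 [275 383]
scene 170 [281 358]
scene 178 [283 325]
scene 186 [310 314]
scene 194 [307 366]
scene 202 [294 374]
scene 210 [298 375]
scene 218 [302 367]
scene 226 [331 345]
scene 234 
side 130 
side 138 
side 146 
side 154 
side 162 
side 170 
side 178 [327 395]
side 186 [329 372]
side 194 [332 357]
side 202 [334 353]
side 210 [349 351]
side 218 [350 352]
side 226 [343 416]
side 234 [367 419]
post [650.49  77.79 129.6 ] [1.91, 1.91]
```

View pics/crop2.png

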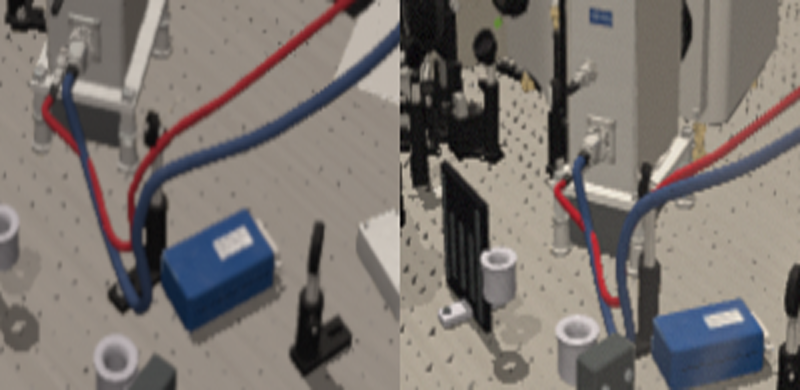

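The crop shows a post at scene (317,163) and a cable bundle reaching the table near (311,220). I'll check how far away they are, and turn towards the gate.

```bash
python3 - <<'E'
from h import *
ms=[imaging.camera_model("scene"),imaging.camera_model("side")]
print(plane(ms[0],(311,220),5), *tri(ms,[(318,180),(356,190)]),*tri(ms,[(275,150),(328,178)]))
E
python3 drive.py '0 0 -10 0 0 7.7;0 0 -10 0 0 7.7;0 0 -10 0 0 7.7;0 0 -10 0 0 7.7;0 0 -10 0 0 7.7;0 0 -10 0 0 7.7;0 0 -10 0 0 7.7;0 0 -10 0 0 7.6'; python3 drive.py '-34 34 0 0 0 0;-34 34 0 0 0 0;-34 34 0 0 0 0;-34 34 0 0 0 0;-34 34 0 0 0 0;-34 34 0 0 0 0;-34 34 0 0 0 0;-34 20 0 0 0 0'; python3 drive.py '0 0 0 0 0 0;0 0 0 0 0 0'
python3 - <<'E'
from h import *
m=imaging.camera_model("wrist");g=imaging.grab_frame("wrist");cv2.imwrite("pics/w1.png",g);np.save("w1.npy",m,allow_pickle=True)
for X in[(516,165,75),(525,196,105),(517,295,105)]:print(proj(m,X))
E
```

```text
time_s: 0.9
ee_pos: [229.0, 527.1, 293.8]
ee_rot: [-180.0, 0.1, 94.7]
force: [0.4, -0.6, 0.3]
gripper_width: 91.1
gripper_force: 0.0
time_s: 1.7
ee_pos: [511.9, 277.3, 293.1]
ee_rot: [-180.0, 0.0, 95.0]
force: [0.5, 0.2, 0.3]
gripper_width: 91.1
gripper_force: 0.0
time_s: 1.9
ee_pos: [510.0, 278.5, 293.4]
ee_rot: [-179.9, -0.0, 94.9]
force: [-0.7, 0.7, 0.8]
gripper_width: 90.9
gripper_force: 0.0
[317.25 307.29]
[328.58 293.33]
[329.9  195.02]
```

View pics/w1.png

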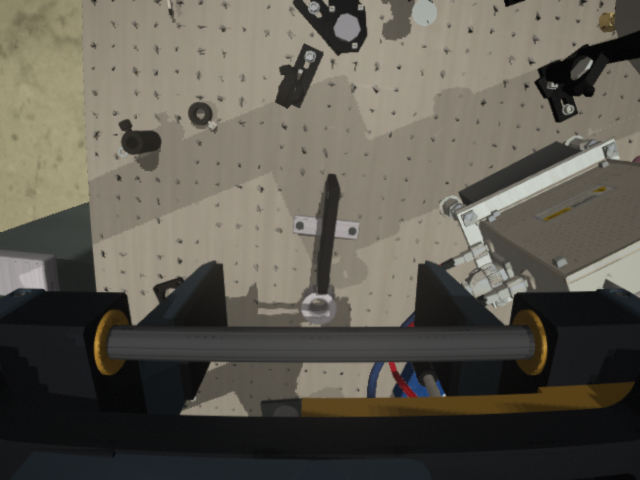

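The wrist view shows the gate's plate on edge from (333,178) to (322,297), its light foot from (295,222) to (358,233), and its knuckle ring at (317,306).

```bash
python3 - <<'E'
from h import *
m=np.load("w1.npy",allow_pickle=True).item();g=cv2.imread("pics/w1.png");h=cv2.cvtColor(g,cv2.COLOR_BGR2HSV)
x0,y0,x1,y1=285,165,370,325
V=h[...,2]
print(V[228,290:365:2]);print(V[200,318:345]);print(V[270,312:342]);print(g[306,295:340].tolist())
D=(V<55).astype(np.uint8);D[:y0]=0;D[298:]=0;D[:,:310]=0;D[:,345:]=0
pts=[]
for v in range(185,296,10):
    u=np.flatnonzero(D[v]);print(v,u[[0,-1]] if len(u) else None)
E
```

```text
[154 145 153 123  83  79  90 159 163 163 163 164 165 142  95  95  53  39
  42  43  43  43  56 167 172 173 172 173 172 158  89  77  93 157 143 134
 135 133]
[136 134 116  84  78  77  65  47  39  39  39  42  43  42  42  42  43  42
  41  43  63  97 122 132 133 133 134]
[ 95  90  79  64  58  53  44  39  38  41  42  40  42  42  41  43  43  57
  95 128 133 132 133 134 133 135 134 134 134 134]
[[75, 85, 90], [77, 86, 91], [77, 86, 91], [77, 86, 91], [76, 84, 91], [80, 88, 93], [91, 97, 101], [109, 111, 115], [109, 110, 114], [105, 107, 111], [104, 105, 110], [103, 104, 108], [97, 98, 101], [85, 86, 91], [73, 74, 77], [65, 66, 68], [58, 60, 62], [60, 62, 64], [61, 61, 65], [62, 64, 67], [63, 64, 67], [63, 65, 68], [63, 65, 68], [64, 66, 69], [63, 65, 67], [63, 66, 68], [63, 66, 68], [63, 64, 67], [62, 63, 66], [63, 64, 67], [65, 66, 69], [69, 70, 72], [76, 77, 80], [89, 90, 93], [96, 97, 100], [105, 106, 110], [109, 110, 113], [109, 110, 113], [110, 112, 115], [109, 110, 113], [104, 105, 109], [93, 97, 101], [81, 90, 95], [80, 89, 94], [80, 89, 94]]
185 [326 337]
195 [326 339]
205 [325 336]
215 [323 335]
225 [323 334]
235 [321 333]
245 [320 332]
255 [318 330]
265 [318 329]
275 [317 328]
285 [318 327]
295 None
```

```bash
python3 - <<'E'
from h import *
m=np.load("w1.npy",allow_pickle=True).item();g=cv2.imread("pics/w1.png");V=cv2.cvtColor(g,cv2.COLOR_BGR2HSV)[...,2]
print("col318 rows280-330",V[280:330,318]);print("col 310",V[280:330,310]);print("col326",V[280:330,326])
r=np.arange(205,290,4);U=[]
for v in r: 
    u=np.flatnonzero(V[v,312:350]<60)+312; e=u[-1]; 
    a,b=float(V[v,e]),float(V[v,e+1]);U.append(e+0.5+ (0.5 if b>90 else .8))
P=np.array([plane(m,(u,v),105)[:2] for u,v in zip(U,r)])
L=cv2.fitLine(P.astype(np.float32),cv2.DIST_HUBER,0,.01,.01).ravel();print("right top line",L, "yaw",np.degrees(np.arctan2(L[1],L[0])))
print(P[0],P[-1])
K=cv2.inRange(V,150,255);K[:215]=0;K[242:]=0;K[:,:290]=0;K[:,365:]=0
c=np.argwhere(K)[:,::-1]
for side in (c[c[:,0]<325],c[c[:,0]>325]):
    print("foot part",side.min(0),side.max(0),side.mean(0),plane(m,side.mean(0),8))
for p in[(318.5,303),(318.5,306)]:print(plane(m,p,75))
E
```

```text
col318 rows280-330 [ 45  45  43  43  42  43  43  43  44  45  42  42  45  64 102 154 178 167
 131  99 111 135 121  96  91  77  69  67  67  68  69  85  95 102 120 131
 131 111 108 112 115 113 113 114 133 145 123  69  48  49]
col 310 [100 102 100 101  99  96  91  87  85  84  84  83  82  96 142 178 188 186
 184 180 170 154 133 106  81  70  68  67  71  75  87 117 137 148 162 169
 136 111 109 109 109 110 117 113 115 142 123  70  47  48]
col326 [ 41  40  42  42  40  40  41  41  42  41  42  43  45  64 125 173 186 186
 183 175 156 123  96  79  71  71  72  72  73  78  95 117 132 144 154 151
 128 116 115 115 114 111 106  94  89  86  76  52  46  48]
right top line [  0.01   1.   524.34 240.7 ] yaw 89.355675
[525.45 286.25] [524.28 200.66]
foot part [290 216] [316 241] [302.37 227.24] [491.28 236.64   8.  ]
foot part [335 221] [358 238] [345.23 228.69] [543.13 239.36   8.  ]
[516.92 170.27  75.  ]
[517.23 166.67  75.  ]
```

```bash
python3 - <<'E'
from h import *
ms=[imaging.camera_model("scene"),imaging.camera_model("side")]
m=np.load("w1.npy",allow_pickle=True).item()
for a,b in [((261,147),(319,180)),((261,169),(320,204)),((276,126),(332,151))]: print(*tri(ms,[a,b]))
for z in(0,60,100):print(plane(m,(443,205),z))
E
```

```text
[654.36 260.75  74.37] [2.61, 2.61]
[661.01 271.64   4.06] [0.84, 0.84]
[645.31 192.12 167.12] [0.35, 0.35]
[659.94 277.6    0.  ]
[639.65 287.64  60.  ]
[626.12 294.33 100.  ]
```

```bash
python3 drive.py '0 0 0 0 0 5;-36.5 9.5 0 0 0 0;0 0 45 0 0 0;0 0 45 0 0 0;0 0 45 0 0 0;0 0 40 0 0 0;0 0 0 0 0 0;0 0 0 0 0 0' 60
python3 - <<'E'
from h import *
m=imaging.camera_model("wrist");g=imaging.grab_frame("wrist");cv2.imwrite("pics/w2.png",g);np.save("w2.npy",m,allow_pickle=True)
print(proj(m,(519.5,243,105)))
E
```

```text
time_s: 2.75
ee_pos: [519.2, 243.8, 119.6]
ee_rot: [-180.0, -0.0, 90.1]
force: [-0.1, 0.5, 0.2]
gripper_width: 60.2
gripper_force: 0.0
[321.68 284.36]
```

View pics/w2.png

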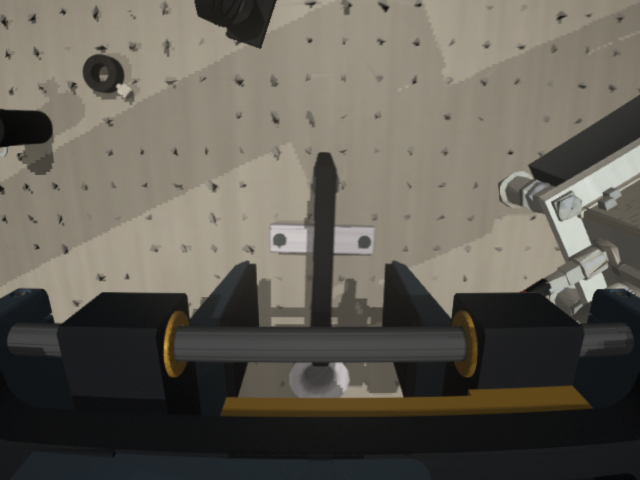

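The wrist view shows the gate centred between the open fingers: plate from (325,158) to (320,365), foot from (270,226) to (375,254), knuckle ring at (319,380).

```bash
python3 - <<'E'
from h import *
m=np.load("w2.npy",allow_pickle=True).item();g=cv2.imread("pics/w2.png");V=cv2.cvtColor(g,cv2.COLOR_BGR2HSV)[...,2]
K=cv2.inRange(V,158,255);K[:215]=0;K[262:]=0;K[:,:262]=0;K[:,382:]=0
K=cv2.morphologyEx(K,cv2.MORPH_OPEN,np.ones((3,3)))
pts=np.argwhere(K)[:,::-1].astype(np.float32);r=cv2.minAreaRect(pts);print(r)
W=np.array([plane(m,p,8)[:2] for p in cv2.boxPoints(r)]);print(W,W.mean(0))
U=[];rr=range(175,300,10)
for v in rr:
    u=np.flatnonzero(V[v,300:345]<60)+300;U.append((u[0],u[-1]))
print(U)
P=np.array([plane(m,(b+1,v),105)[:2] for (a,b),v in zip(U,rr)]);print(np.polyfit(P[:,1]-243,P[:,0],1))
P=np.array([plane(m,(a,v),105)[:2] for (a,b),v in zip(U,rr)]);print(np.polyfit(P[:,1]-243,P[:,0],1))
E
```

```text
((317.4999694824219, 238.0), (110.99998474121094, 45.99999237060547), -0.0)
[[474.11 221.43]
 [475.46 257.62]
 [558.   257.9 ]
 [559.47 221.72]] [516.76 239.67]
[(np.int64(314), np.int64(335)), (np.int64(315), np.int64(335)), (np.int64(316), np.int64(334)), (np.int64(315), np.int64(333)), (np.int64(315), np.int64(333)), (np.int64(315), np.int64(333)), (np.int64(315), np.int64(332)), (np.int64(314), np.int64(332)), (np.int64(314), np.int64(332)), (np.int64(314), np.int64(331)), (np.int64(313), np.int64(331)), (np.int64(313), np.int64(330)), (np.int64(312), np.int64(330))]
[  0.03 524.45]
[  0.02 515.1 ]
```

```bash
python3 drive.py '-3.5 0.5 0 0 0 1.5;0 0 21 0 0 0;0 0 21 0 0 0;0 0 0 0 0 0' 60
python3 drive.py '0 0 0 0 0 0;0 0 0 0 0 0;0 0 0 0 0 0;0 0 0 0 0 0;0 0 0 0 0 0;0 0 0 0 0 0' 0 30
python3 - <<'E'
from h import *
m=imaging.camera_model("wrist");np.save("w3.npy",m,allow_pickle=True);print(probe_bus.state()["ee_pos"],probe_bus.state()["ee_rot"])
cv2.imwrite("pics/w3.png",imaging.grab_frame("wrist"))
E
```

```text
time_s: 3.2
ee_pos: [519.2, 238.6, 76.6]
ee_rot: [-179.9, 0.0, 88.5]
force: [0.5, -0.5, -0.5]
gripper_width: 60.1
gripper_force: 0.0
time_s: 3.8
ee_pos: [520.0, 239.1, 77.2]
ee_rot: [180.0, -0.0, 88.5]
force: [0.2, -0.3, 0.3]
gripper_width: 15.1
gripper_force: 0.0
[520.03 239.09  77.15] [179.98  -0.01  88.52]
```

```bash
python3 drive.py '0 0 0 0 0 0;0 0 0 0 0 0;0 0 0 0 0 0;0 0 0 0 0 0' 0 30
python3 drive.py '0 0 -3 0 0 0;0 0 -3 0 0 0;0 0 0 0 0 0'
python3 - <<'E'
from h import *
m=imaging.camera_model("wrist");np.save("w4.npy",m,allow_pickle=True);s=probe_bus.state();print(s["ee_pos"],s["force"],s["torque"])
cv2.imwrite("pics/w4.png",imaging.grab_frame("wrist"))
a=imaging.grab_frame("scene");b=imaging.grab_frame("side");cv2.imwrite("pics/s4.png",a);cv2.imwrite("pics/d4.png",b)
E
```

```text
time_s: 4.25
ee_pos: [519.9, 239.1, 77.0]
ee_rot: [180.0, -0.0, 88.5]
force: [0.4, 0.6, 1.3]
gripper_width: 9.7
gripper_force: 30.0
time_s: 4.55
ee_pos: [520.0, 239.0, 83.1]
ee_rot: [180.0, -0.0, 88.5]
force: [0.8, -0.2, -2.3]
gripper_width: 9.8
gripper_force: 30.0
[520.02 239.05  83.09] [ 0.8  -0.19 -2.35] [-0.01  0.05  0.07]
```

View pics/w4.png

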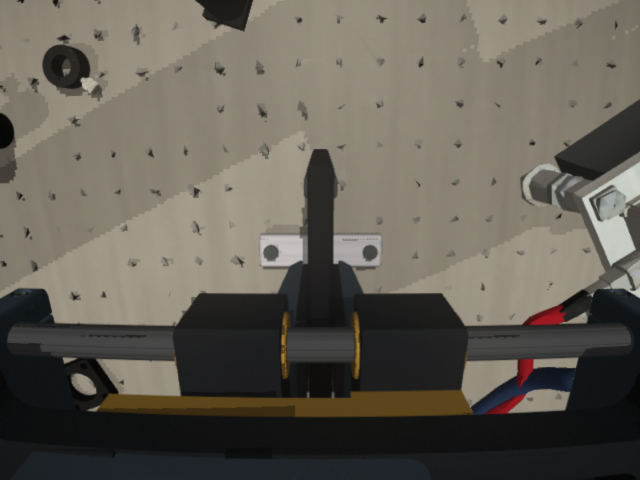

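The gate is gripped at a 9.8 mm opening and lifted 6 mm, with the foot at (260–382, 234–268). Next I'll measure both knuckle rings in the fixed cameras.

```bash
python3 - <<'E'
from h import *
m4=np.load("w4.npy",allow_pickle=True).item();print("foot",plane(m4,(321,251),14))
ims=[cv2.imread("pics/s4.png"),cv2.imread("pics/d4.png")]
ms=[imaging.camera_model("scene"),imaging.camera_model("side")]
print("pred gate rim",[proj(m,(518,164,81)) for m in ms],"up",[proj(m,(485,-42,112)) for m in ms])
out=[]
for im,(u,v) in zip(ims,[(297,242),(328,235)]):
    c=im[v-25:v+45,u-35:u+35];out.append(cv2.resize(c,None,fx=5.7,fy=5.7,interpolation=cv2.INTER_CUBIC))
cv2.imwrite("pics/c5.png",np.hstack(out))
E
```

```text
foot [520.16 238.63  14.  ]
pred gate rim [array([239.4 , 191.42]), array([289.82, 202.96])] up [array([296.98, 239.65]), array([328.4 , 230.04])]
```

View pics/c5.png

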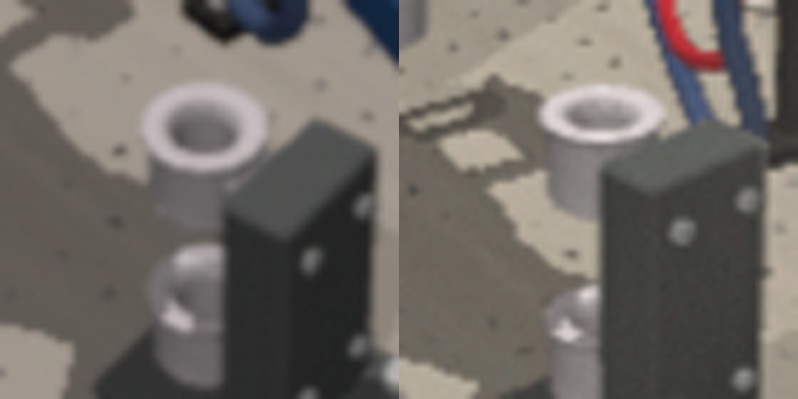

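The scene ring is centred at crop (205,127), which is pixel (297.5,238.9). The side ring is at crop (601,114), which is pixel (327.9,229.7). The column's top corners are also clear.

```bash
python3 - <<'E'
from h import *
ms=[imaging.camera_model("scene"),imaging.camera_model("side")]
p=[(297.5,238.9),(327.9,229.7)]
print("up",tri(ms,p),plane(ms[0],p[0],112),plane(ms[1],p[1],112))
for m,o,cs in [(ms[0],(262,217),[(226,208),(318,120),(375,150),(288,240)]),(ms[1],(293,210),[(201,175),(315,122),(365,148),(252,193)])]:
    Q=[plane(m,(o[0]+c[0]/5.7-.4,o[1]+c[1]/5.7-.4),112)[:2] for c in cs];print(np.array(Q))
    d=(Q[1]-Q[0])+(Q[2]-Q[3]);e=(Q[1]-Q[2])+(Q[0]-Q[3]);print("x yaw",np.degrees(np.arctan2(d[1],d[0])),"y yaw",np.degrees(np.arctan2(e[1],e[0]))-90, "centre->bore offset",np.mean(Q,0))
# gate rim in fixed views
for n,c in(("s4",(239,191)),("d4",(290,203))):
    V=cv2.cvtColor(cv2.imread(f"pics/{n}.png"),cv2.COLOR_BGR2HSV);u,v=c
    K=((V[...,2]>150)&(V[...,1]<35)).astype(np.uint8);nb,l,st,ce=cv2.connectedComponentsWithStats(K[v-20:v+25,u-25:u+25])
    print(n,[(s[:2]+[u-25,v-20],s[2:]) for s in st[1:] if s[4]>20])
E
```

```text
up (array([485.04, -42.02, 113.12]), [1.02, 1.02]) [486.96 -41.26 112.  ] [484.97 -40.39 112.  ]
[[467.66 -71.15]
 [514.53 -63.26]
 [517.86 -84.79]
 [471.82 -93.62]]
x yaw 10.203045933549019 y yaw 9.667548765563367 centre->bore offset [492.97 -78.2 ]
[[463.17 -74.38]
 [511.91 -64.18]
 [514.75 -87.05]
 [469.74 -92.3 ]]
x yaw 9.354698661880207 y yaw 12.987935993913098 centre->bore offset [489.89 -79.48]
s4 [(array([251, 185]), array([ 13,  17, 111], dtype=int32)), (array([214, 200]), array([ 6,  7, 27], dtype=int32))]
d4 [(array([265, 218]), array([ 9,  6, 35], dtype=int32))]
```

```bash
python3 drive.py '0 0 -4 0 0 -5.8;0 0 0 0 0 -5.8;-22.9 -16.4 0 0 0 0;-22.9 -16.4 0 0 0 0;-22.9 -16.4 0 0 0 0;-22.9 -16.4 0 0 0 0;-22.9 -16.4 0 0 0 0;0 0 0 0 0 0'
python3 drive.py '0 0 4 0 0 0;0 0 4 0 0 0;0 0 0 0 0 0'
python3 - <<'E'
from h import *
s=probe_bus.state();print(s["ee_pos"],s["ee_rot"])
out=[]
for n in("scene","side"):
    im=imaging.grab_frame(n);m=imaging.camera_model(n);cv2.imwrite(f"pics/{n}6.png",im)
    u,v=proj(m,(480,0,80)).astype(int);c=im[v-45:v+45,u-45:u+45];print(n,u-45,v-45);out.append(cv2.resize(c,None,fx=4.4,fy=4.4,interpolation=cv2.INTER_CUBIC))
cv2.imwrite("pics/c6.png",np.hstack(out))
E
```

```text
time_s: 5.5
ee_pos: [456.7, 109.4, 86.6]
ee_rot: [-179.8, 0.0, 100.0]
force: [-0.5, 0.1, -3.3]
gripper_width: 9.8
gripper_force: 30.0
time_s: 5.8
ee_pos: [459.3, 112.5, 78.2]
ee_rot: [-179.9, -0.0, 100.2]
force: [-0.4, 0.2, -2.4]
gripper_width: 9.4
gripper_force: 30.0
[459.31 112.49  78.22] [-179.94   -0.01  100.17]
scene 234 196
side 269 192
```

View pics/c6.png

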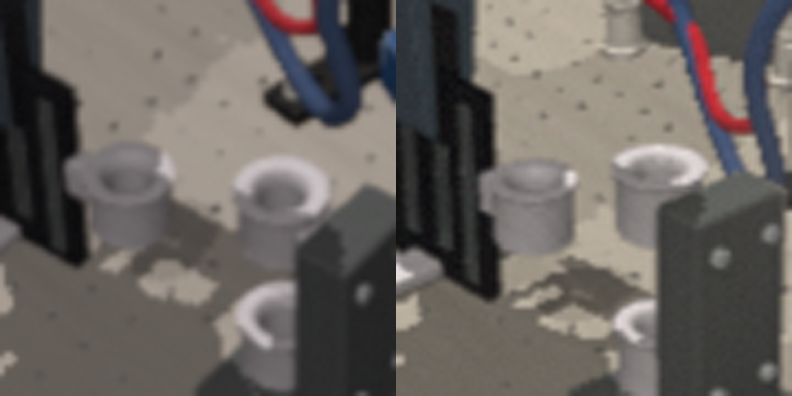

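The gate's ring is at crop (127,178) in the scene view and (136,178) in the side view. The upper bracket ring is at (282,191) and (263,166).

```bash
python3 - <<'E'
from h import *
ms=[imaging.camera_model("scene"),imaging.camera_model("side")]
O=[(234,196),(269,192)]
f=lambda i,c:(O[i][0]+c[0]/4.4-.4,O[i][1]+c[1]/4.4-.4)
a=np.radians(100.17);print("pred gate",np.array([459.3,112.5])-75.4*np.array([np.cos(a),np.sin(a)]))
for n,c,z in[("gate",[(127,178),(136,178)],76.2),("up",[(282,191),(263,166)],112)]:
    p=[f(0,c[0]),f(1,c[1])];print(n,*tri(ms,p),plane(ms[0],p[0],z),plane(ms[1],p[1],z))
E
```

```text
pred gate [472.61  38.28]
gate [466.81  32.31  81.21] [0.07, 0.07] [469.94  36.45  76.2 ] [471.63  40.94  76.2 ]
up [484.7  -43.42 114.37] [0.6, 0.6] [487.02 -41.69 112.  ] [486.47 -39.61 112.  ]
```

```bash
python3 drive.py '-20 0.2 0 0 0 0;-20 0.2 0 0 0 0;-20 0.2 0 0 0 0;-20.5 0.2 0 0 0 0;0 0 0 0 0 0;0 0 0 0 0 0'
python3 - <<'E'
from h import *
s=probe_bus.state();print(s["ee_pos"],s["ee_rot"])
out=[]
for n in("scene","side"):
    im=imaging.grab_frame(n);m=imaging.camera_model(n);cv2.imwrite(f"pics/{n}7.png",im)
    u,v=proj(m,(486,-40,75)).astype(int);c=im[v-35:v+35,u-35:u+35];print(n,u-35,v-35);out.append(cv2.resize(c,None,fx=5.7,fy=5.7,interpolation=cv2.INTER_CUBIC))
cv2.imwrite("pics/c7.png",np.hstack(out))
E
```

```text
time_s: 6.5
ee_pos: [474.4, 33.1, 78.9]
ee_rot: [-180.0, -0.0, 100.1]
force: [0.3, -0.2, -3.2]
gripper_width: 10.1
gripper_force: 30.0
[474.37  33.08  78.88] [-180.     -0.03  100.08]
scene 261 218
side 293 212
```

View pics/c7.png

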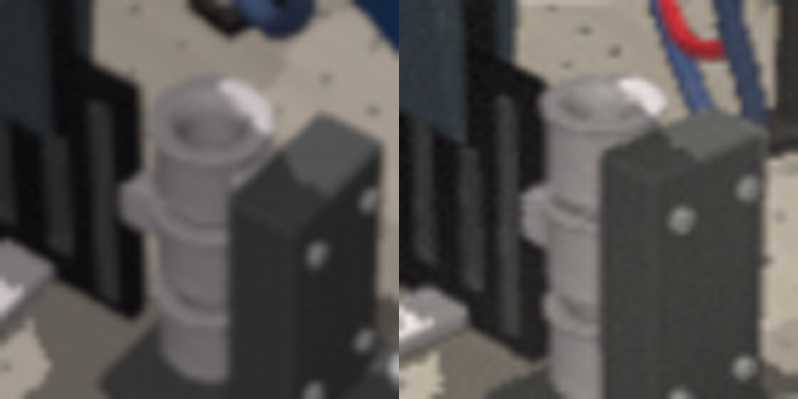

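The three knuckles stand in line in both views, with left edges at scene crop x≈158/162/164 and side x≈548/552/553. I'll set the gate down and let go.

```bash
python3 drive.py '0 0 1 0 0 0;0 0 1 0 0 0;0 0 0 0 0 0;0 0 0 0 0 0' 
python3 drive.py '0 0 0 0 0 0;0 0 0 0 0 0;0 0 0 0 0 0;0 0 0 0 0 0' 30
python3 drive.py '0 0 -30 0 0 0;0 0 -45 0 0 0;0 0 -45 0 0 0;0 0 -45 0 0 0;0 0 -40 0 0 0;0 0 0 0 0 0;0 0 0 0 0 0'
python3 - <<'E'
from h import *
s=probe_bus.state();print(s["ee_pos"],s["ee_rot"],s["qpos"])
E
```

```text
time_s: 7.0
ee_pos: [474.3, 33.2, 77.0]
ee_rot: [180.0, -0.0, 100.1]
force: [-0.5, 1.5, -1.7]
gripper_width: 9.7
gripper_force: 30.0
time_s: 7.4
ee_pos: [474.4, 32.7, 77.1]
ee_rot: [180.0, 0.0, 100.1]
force: [0.3, 0.0, 0.2]
gripper_width: 30.3
gripper_force: 0.0
time_s: 8.1
ee_pos: [474.4, 32.7, 282.5]
ee_rot: [179.9, 0.0, 100.1]
force: [-0.0, 0.2, -0.7]
gripper_width: 30.1
gripper_force: 0.0
[474.37  32.73 282.47] [179.9    0.01 100.12] [ 2.56  6.95 94.8   0.   78.15 -7.56]
```

```bash
python3 - <<'E'
from h import *
m=imaging.camera_model("wrist");np.save("w8.npy",m,allow_pickle=True);g=imaging.grab_frame("wrist");cv2.imwrite("pics/w8.png",g)
print(proj(m,(486.5,-41,112)),proj(m,(473.4,33,105)))
E
```

```text
[319.06 292.56] [319.22 213.68]
```

View pics/w8.png

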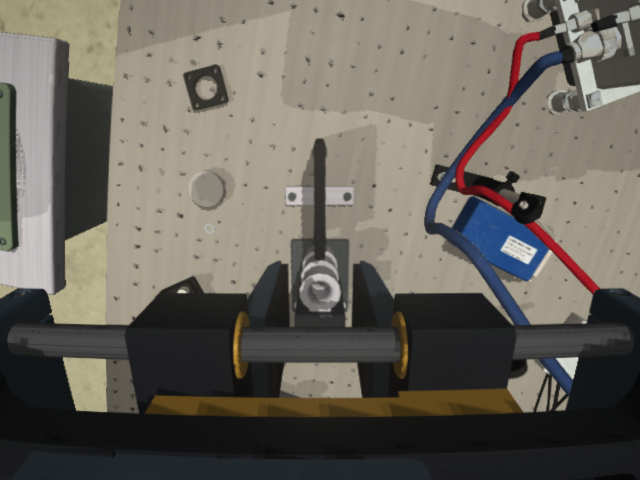

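I've now viewed 11 pictures, one over the limit of 10, so I'll look at no more and work from numbers only. That last view showed the hung gate's plate along (319,140–260), its foot at (286–355, 187–206), and the knuckle ring around (319,290), visible over the base plate.

```bash
python3 - <<'E'
from h import *
m=np.load("w8.npy",allow_pickle=True).item();g=cv2.imread("pics/w8.png");V=cv2.cvtColor(g,cv2.COLOR_BGR2HSV)[...,2]
for v in range(245,316,3):print(v,V[v,292:350:2])
K=cv2.inRange(V,150,255);K[:180]=0;K[212:]=0;K[:,:280]=0;K[:,362:]=0
K=cv2.morphologyEx(K,cv2.MORPH_OPEN,np.ones((5,5)))
n,l,st,ce=cv2.connectedComponentsWithStats(K);print(st[1:],ce[1:])
E
```

```text
245 [85 89 87 86 87 72 60 60 61 59 61 54 45 46 45 46 49 74 77 78 76 77 78 77
 77 78 78 76 89]
248 [ 84  89  87  85  86  75  61  60  65  73  72  60  45  46  45  45  49  81
 100  87  77  77  79  77  76  78  77  76  91]
251 [ 83  87  86  86  88  78  59  64  76  84  94  58  44  45  46  44  55 125
 126 100  87  77  78  76  76  77  76  76  91]
254 [ 83  88  86  85  86  70  61  77 108 125 119  81  44  45  44  44  76 169
 178 180 134  80  78  77  77  76  76  76  92]
257 [ 84  87  86  86  84  62  84 125 119  92  75  59  44  44  44  44  56 100
 111 149 177 142  78  75  76  76  76  76  96]
260 [ 80  86  86  86  85  80 149 108  80  74  73  76  83  92 120 122 113 104
 101 100 131 177 123  77  76  77  76  76  99]
263 [ 83  86  85  85  70 106 163  86 115 178 191 170 153 170 182 178 182 183
 170 125  95 129 145  77  75  76  76  74  99]
266 [ 82  87  83  82  62  99 116 164 204 194 164 149 107 105 109 115 124 148
 177 182 175 122 151  82  75  75  75  74 101]
269 [ 81  86  84  79  58  83 182 191 165 101  92  92  95  98  98  99  99 100
 102 122 163 180 136  75  74  75  75  74 106]
272 [ 83  85  76  58  
[... 1244 characters left out ...]
 121 114 106  99  96  92 101 106 109 128
 147 125 124 124 115  57  37  51 106  71 105]
305 [ 64  99  61  37  36  37  60 109 123 118 118 120 121 120 122 119 122 124
 124 122 120  95  44  36  37  43 146  91 128]
308 [ 63  65  45  36  35  36  35  37  74 117 117 121 120 128 131 126 124 124
 144 133  56  38  36  35  36  37  83  84 143]
311 [ 86  60  37  36  35  35  36  34  40  72  81  81  81  97 130 119 127 129
 133  95  40  36  36  36  36  36  61 111 158]
314 [ 97  81  38  40  38  39  38  39  38  39  39  39  39  41  53  54  55  54
  53  51  44  40  39  40  40  39  67 158 161]
[[280 180  22  32 511]
 [326 187  28  18 376]
 [294 207   6   5  30]] [[289.63 193.05]
 [336.57 194.54]
 [296.5  209.  ]]
```

```bash
python3 - <<'E'
from h import *
m=np.load("w8.npy",allow_pickle=True).item()
print(plane(m,(320.3,292.3),112))
t=np.radians(np.arange(0,360,3))
for z in(112,75,38):
  P=np.array([proj(m,(487.3+20.5*np.cos(a),-41+20.5*np.sin(a),z)) for a in t]);print(z,"cols",P[:,0].min(),P[:,0].max(),"rows",P[:,1].min(),P[:,1].max(),"top col",P[P[:,1].argmin()])
# foot: plate yaw and centre
for p in[(287,194),(355,196.5),(320.5,196.3)]:print(plane(m,p,8))
g=cv2.imread("pics/w8.png");V=cv2.cvtColor(g,cv2.COLOR_BGR2HSV)[...,2]
print("cols",V[194,278:364:1].tolist());print("rows at 300, 340",V[178:216,300].tolist(),V[178:216,340].tolist())
print("rows col 318,324 (240-300)",V[246:300:1,312].tolist(),V[246:300,328].tolist())
E
```

```text
[487.61 -40.53 112.  ]
112 cols 298.34611109633374 341.420133106712 rows 272.55563770407775 312.1640560491799 top col [320.34 272.56]
75 cols 300.1644265456249 339.48773518944995 rows 259.55678040800353 296.1755448426953 top col [320.24 259.56]
38 cols 301.6948672454695 337.8616189274847 rows 248.6730799848698 282.69524753371013 top col [320.16 248.67]
[436.45  28.27   8.  ]
[514.32  39.28   8.  ]
[475.    32.43   8.  ]
cols [169, 169, 171, 172, 171, 169, 163, 164, 194, 195, 156, 108, 95, 91, 91, 93, 102, 133, 176, 199, 210, 211, 209, 197, 163, 138, 135, 135, 135, 136, 135, 134, 134, 134, 129, 111, 73, 53, 50, 51, 51, 52, 51, 52, 51, 52, 65, 117, 168, 187, 187, 188, 188, 188, 189, 189, 189, 189, 190, 189, 190, 189, 190, 189, 181, 151, 104, 84, 84, 82, 81, 85, 109, 156, 180, 165, 146, 146, 146, 148, 148, 148, 149, 150, 149, 148]
rows at 300, 340 [167, 166, 164, 161, 158, 157, 150, 138, 142, 186, 205, 208, 202, 200, 201, 203, 209, 211, 209, 205, 201, 199, 197, 197, 203, 203, 176, 130, 136, 159, 158, 155, 150, 143, 154, 166, 166, 162] [148, 149, 148, 148, 147, 148, 148, 141, 144, 176, 188, 188, 184, 183, 186, 188, 190, 190, 188, 185, 183, 184, 185, 183, 183, 178, 151, 107, 116, 143, 146, 145, 145, 147, 146, 147, 148, 147]
rows col 318,324 (240-300) [68, 73, 72, 73, 75, 94, 117, 124, 119, 103, 81, 75, 74, 73, 73, 89, 144, 191, 199, 194, 164, 114, 95, 92, 92, 91, 88, 91, 112, 162, 189, 184, 163, 133, 126, 115, 107, 100, 112, 130, 127, 104, 87, 83, 82, 80, 78, 72, 68, 71, 75, 79, 81, 86] [84, 94, 100, 101, 102, 126, 166, 180, 178, 173, 146, 111, 101, 101, 101, 103, 129, 170, 184, 182, 177, 154, 115, 102, 100, 101, 100, 101, 111, 161, 200, 206, 204, 203, 201, 196, 183, 158, 127, 105, 89, 78, 76, 75, 76, 80, 83, 87, 95, 110, 127, 142, 153, 162]
```

```bash
python3 drive.py '-35.3 -13.1 -4.3 0 0 0;-35.3 -13.1 -4.3 0 0 0;-35.3 -13.1 -4.3 0 0 0;-35.3 -13.1 -4.3 0 0 0;-35.3 -13.1 -4.3 0 0 0;-35.3 -13.1 -4.3 0 0 0;0 0 0 0 0 0;0 0 0 0 0 0' 60
python3 - <<'E'
from h import *
s=probe_bus.state();print(s["ee_pos"])
m=imaging.camera_model("wrist");np.save("w9.npy",m,allow_pickle=True);g=imaging.grab_frame("wrist");cv2.imwrite("pics/w9.png",g)
V=cv2.cvtColor(g,cv2.COLOR_BGR2HSV)[...,2]
p=proj(m,(447,-263,138));q=proj(m,(508,-278,95));print(p,q,proj(m,(447,-263,108)))
u,v=p.astype(int)
for r in range(v-36,v+33,3):print(r,u-36,V[r,u-36:u+38:2])
E
```

```text
time_s: 8.95
ee_pos: [433.3, -189.6, 305.9]
ee_rot: [-179.8, -0.2, 100.0]
force: [0.5, 0.0, -0.6]
gripper_width: 59.8
gripper_force: 0.0
[ 433.32 -189.63  305.9 ]
[321.73 294.19] [375.25 299.5 ] [321.68 282.09]
258 285 [157 157 157 157 155 100  86 126 127 126 126 127 127 127 125  97  82  87
  90  94  91  82 101 110 111 111 111 110 111 111 111 111 110 110 111 110
 110]
261 285 [157 157 158 157 139  69 120 127 126 126 126 127 126 127 120  72  82  87
  91  94  92  84  86 110 110 110 110 110 111 110 110 110 110 110 111 111
 110]
264 285 [155 156 157 150  90 104 127 127 126 125 126 127 127 126 114  76  84  88
  92  94  92  85  96 113 113 115 119 121 125 119 111 111 110 108 111 109
 110]
267 285 [156 150 130 106  91 124 127 128 126 126 127 126 127 122  83  78  86  94
  98  98  94  87 111 124 125 125 126 125 127 126 126 125 125 125 123 119
 118]
270 285 [156 156 132  91 119 125 126 126 125 127 125 126 122 105 110 157 184 184
 182 179 178 171 133 113 121 125 126 125 124 126 125 125 125 126 125 124
 125]
273 285 [157 156 135 118 103 105 112 121 125 121 103  83 107 178 182 181 181 180
 173 170
[... 2090 characters left out ...]
94  92  93  93 106 116 149 151 152 152 150 152 152 151
 150]
315 285 [ 95  94  94  94  95  93  93  95  95  93  93  93  94  92  92  92  93  93
  93  92  91  92  93  95  93  96 149 152 152 152 152 152 151 151 152 140
 101]
318 285 [ 94  95 115 100 101 126 125  94  93  95  93  93  92  92  92  92  93  92
  93  92  92  93  93  95  94  93 126 151 152 152 153 152 150 150 151 152
 151]
321 285 [ 95 108 152 153 153 151  99  76  70  81  82  92  91  91  92  92  93  92
  92  91  93  92  93  94  92  96 149 152 152 153 152 151 151 151 151 152
 152]
324 285 [ 95 100 148 153 153 151 122  86  82  69  91  90  92  92  91  87  72  72
  85  89  91  92  94  95  92  91 125 152 152 152 152 150 151 152 152 152
 152]
```

```bash
python3 drive.py '-37.5 0.2 0 0 0 0;-37.5 0.2 0 0 0 0;0 0 40 0 0 0;0 0 40 0 0 0;0 0 40 0 0 0;0 0 40 0 0 0;0 0 20 0 0 0;0 0 0 0 0 0'
python3 drive.py '0 0 14.5 0 0 0;0 0 0 0 0 0;0 0 0 0 0 0'
python3 drive.py '0 0 0 0 0 0;0 0 0 0 0 0;0 0 0 0 0 0;0 0 0 0 0 0;0 0 0 0 0 0;0 0 0 0 0 0;0 0 0 0 0 0;0 0 0 0 0 0' 0 40
```

```text
time_s: 9.8
ee_pos: [445.7, -260.3, 124.1]
ee_rot: [-179.6, -0.4, 100.2]
force: [-0.2, 0.1, -1.3]
gripper_width: 59.8
gripper_force: 0.0
time_s: 10.1
ee_pos: [448.4, -262.9, 114.2]
ee_rot: [179.9, 0.0, 100.2]
force: [0.3, 0.3, -0.1]
gripper_width: 60.1
gripper_force: 0.0
time_s: 10.9
ee_pos: [447.6, -263.3, 113.3]
ee_rot: [-180.0, 0.0, 100.1]
force: [-1.1, -0.6, 1.8]
gripper_width: 21.0
gripper_force: 40.0
```

```bash
python3 drive.py '0 0 -20 0 0 0;0 0 -30 0 0 0;0 0 -40 0 0 0;0 0 -40 0 0 0;0 0 0 0 0 0'
python3 drive.py '42.3 15.7 0 0 0 0;42.3 15.7 0 0 0 0;42.3 15.7 0 0 0 0;42.3 15.7 0 0 0 0;42.3 15.7 0 0 0 0;0 0 0 0 0 0;0 0 0 0 0 0;0 0 0 0 0 0'
python3 - <<'E'
from h import *
s=probe_bus.state();print(s["ee_pos"],s["ee_rot"])
for n in("scene","side"):
    g=imaging.grab_frame(n);cv2.imwrite(f"pics/{n}10.png",g);V=cv2.cvtColor(g,cv2.COLOR_BGR2HSV)[...,2]
    m=imaging.camera_model(n);u,v=proj(m,(487.5,-41,120)).round().astype(int);print(n,u,v,"pred shaft",[proj(m,(487.5,-41,z)) for z in(135,175,215)])
    for z in(150,165,180,195,210):
        r=int(round(proj(m,(487.5,-41,z))[1]));print(r,u-18,V[r,u-18:u+19].tolist())
E
```

```text
time_s: 11.4
ee_pos: [450.3, -264.8, 248.5]
ee_rot: [179.5, 0.4, 100.1]
force: [-0.5, -0.2, -1.6]
gripper_width: 21.3
gripper_force: 40.0
time_s: 12.2
ee_pos: [487.3, -42.0, 242.4]
ee_rot: [-179.9, 0.0, 100.1]
force: [0.3, -0.6, -2.3]
gripper_width: 21.2
gripper_force: 40.0
[487.25 -42.01 242.4 ] [-179.9     0.    100.09]
scene 298 235 pred shaft [array([297.52, 229.18]), array([297.34, 211.88]), array([297.16, 193.54])]
223 280 [144, 143, 143, 145, 145, 151, 155, 159, 163, 165, 166, 167, 165, 144, 108, 100, 103, 104, 103, 100, 96, 88, 91, 96, 103, 113, 95, 63, 54, 54, 53, 54, 59, 73, 110, 135, 144]
216 280 [145, 146, 145, 144, 145, 144, 144, 142, 142, 141, 140, 140, 137, 120, 100, 100, 104, 104, 104, 102, 97, 90, 96, 104, 106, 101, 86, 61, 41, 36, 40, 54, 62, 64, 63, 62, 86]
210 280 [141, 140, 140, 140, 141, 141, 142, 142, 143, 143, 144, 144, 142, 125, 99, 102, 105, 105, 104, 102, 98, 90, 88, 94, 86, 67, 48, 41, 46, 59, 65, 66, 64, 59, 47, 30, 27]
203 280 [144, 145, 145, 144, 144, 145, 144, 144, 144, 144, 143, 143, 135, 113, 87, 88, 90, 92, 92, 92, 89, 86, 92, 102, 101, 89, 66, 63, 
[... 549 characters left out ...]
 161, 163, 162, 162, 155, 133, 125, 128, 131, 133, 134, 129, 121, 107, 95, 102, 102, 144, 192, 186, 142, 83, 70, 75, 73, 75, 76, 78, 76]
194 311 [184, 186, 184, 186, 179, 159, 120, 119, 128, 130, 131, 125, 113, 99, 116, 127, 133, 135, 136, 130, 122, 107, 105, 109, 90, 74, 75, 76, 76, 76, 78, 75, 76, 76, 76, 74, 77]
186 311 [184, 185, 185, 185, 185, 172, 141, 131, 143, 170, 187, 180, 151, 114, 104, 114, 117, 119, 121, 119, 114, 107, 120, 156, 171, 174, 174, 175, 177, 176, 175, 177, 180, 181, 180, 182, 184]
178 311 [187, 187, 179, 148, 51, 73, 123, 148, 162, 159, 133, 100, 81, 86, 100, 111, 116, 118, 123, 120, 115, 107, 126, 156, 157, 158, 155, 157, 156, 156, 157, 157, 155, 156, 157, 156, 158]
```

```bash
python3 drive.py '0.5 0.3 12 0 0 0;0 0 12 0 0 0;0 0 8 0 0 0;0 0 0 0 0 0;0 0 0 0 0 0;0 0 0 0 0 0'
python3 drive.py '0 0 6 0 0 0;0 0 6 0 0 0;0 0 6 0 0 0;0 0 0 0 0 0'
```

```text
time_s: 12.9
ee_pos: [488.3, -40.8, 211.6]
ee_rot: [179.9, 0.0, 100.1]
force: [0.8, 0.1, -1.8]
gripper_width: 21.0
gripper_force: 40.0
time_s: 13.3
ee_pos: [487.2, -40.6, 192.1]
ee_rot: [-179.9, -0.0, 100.1]
force: [0.2, -0.9, -1.2]
gripper_width: 21.4
gripper_force: 40.0
```

```bash
python3 drive.py '0 0 6 0 0 0;0 0 6 0 0 0;0 0 6 0 0 0;0 0 6 0 0 0;0 0 0 0 0 0'
python3 drive.py '0 0 6 0 0 0;0 0 6 0 0 0;0 0 6 0 0 0;0 0 6 0 0 0;0 0 0 0 0 0'
```

```text
time_s: 13.8
ee_pos: [487.3, -40.7, 168.2]
ee_rot: [-179.9, -0.0, 100.1]
force: [-0.3, -0.9, -2.0]
gripper_width: 21.2
gripper_force: 40.0
time_s: 14.3
ee_pos: [487.3, -40.7, 144.2]
ee_rot: [-179.9, -0.0, 100.1]
force: [0.3, 0.2, -1.1]
gripper_width: 21.4
gripper_force: 40.0
```

```bash
python3 drive.py '0 0 6 0 0 0;0 0 6 0 0 0;0 0 6 0 0 0;0 0 0 0 0 0;0 0 0 0 0 0'
python3 drive.py '0 0 1.5 0 0 0;0 0 1 0 0 0;0 0 1 0 0 0;0 0 1 0 0 0;0 0 0 0 0 0;0 0 0 0 0 0'
```

```text
time_s: 14.8
ee_pos: [487.9, -40.7, 127.1]
ee_rot: [-180.0, -0.0, 100.1]
force: [0.1, 0.9, -1.8]
gripper_width: 21.2
gripper_force: 40.0
time_s: 15.4
ee_pos: [488.0, -40.7, 122.7]
ee_rot: [180.0, -0.0, 100.1]
force: [0.6, -1.0, -2.1]
gripper_width: 21.3
gripper_force: 40.0
```

```bash
python3 drive.py '0 0 1 0 0 0;0 0 0 0 0 0;0 0 1 0 0 0;0 0 0 0 0 0'
```

```text
time_s: 15.8
ee_pos: [488.1, -40.8, 122.3]
ee_rot: [179.9, 0.0, 100.1]
force: [-4.0, 0.2, 10.0]
gripper_width: 21.2
gripper_force: 40.0
```

The upward force of 10 N at exactly the expected height means the collar is seated. Now I'll release and retreat.

```bash
python3 drive.py '0 0 0 0 0 0;0 0 0 0 0 0;0 0 0 0 0 0;0 0 0 0 0 0;0 0 0 0 0 0' 60
python3 drive.py '0 0 -20 0 0 0;0 0 -40 0 0 0;0 0 -40 0 0 0;0 0 -40 0 0 0;0 0 -40 0 0 0;35 0 0 0 0 0;35 0 0 0 0 0;0 0 0 0 0 0'
python3 drive.py '0 0 0 0 0 0;0 0 0 0 0 0'
python3 - <<'E'
from h import *
s=probe_bus.state();print(s["ee_pos"])
m=imaging.camera_model("wrist");g=imaging.grab_frame("wrist");V=cv2.cvtColor(g,cv2.COLOR_BGR2HSV)[...,2]
P=proj(m,(487.5,-41,147));u,v=P.round().astype(int);print(P,[proj(m,(487.5,-41,z)) for z in(117,112)])
for r in range(v-30,v+20,3):print(r,u-34,V[r,u-34:u+35:2])
for n in("scene","side"):
    g=imaging.grab_frame(n);cv2.imwrite(f"pics/{n}12.png",g);V=cv2.cvtColor(g,cv2.COLOR_BGR2HSV)[...,2];m=imaging.camera_model(n)
    print(n,[(z,proj(m,(487.5,-41,z)).round(1)) for z in(147,117,112)]);u,v=proj(m,(487.5,-41,147)).round().astype(int)
    print(v-12,V[v-12:v+40,u].tolist())
    for z in(143,125): r=int(proj(m,(487.5,-41,z))[1]+4);print(r,u-15,V[r,u-15:u+16].tolist())
E
```

```text
time_s: 16.3
ee_pos: [488.0, -40.7, 120.5]
ee_rot: [-180.0, -0.0, 100.1]
force: [0.7, 0.0, -0.0]
gripper_width: 58.1
gripper_force: 0.0
time_s: 17.1
ee_pos: [475.0, 30.9, 301.0]
ee_rot: [180.0, -0.1, 100.3]
force: [0.3, -0.0, 0.0]
gripper_width: 60.4
gripper_force: 0.0
time_s: 17.3
ee_pos: [475.8, 27.6, 300.5]
ee_rot: [-180.0, 0.0, 100.1]
force: [0.1, 0.4, -0.7]
gripper_width: 60.1
gripper_force: 0.0
[475.78  27.62 300.5 ]
[320.02 295.03] [array([320.03, 282.29]), array([320.03, 280.35])]
265 286 [167 166 166 139  83  86  63  62 143 166  86 122 191 201 207 203 201 202
 189 193 205 206 185 136  99 144 110  78  78  79  75 115 145 145 146]
268 286 [166 166 167 142  84  79  61  59  96 107 180 207 196 161 140 161 163 167
 169 163 134 149 173 202 171 118 113  73  78  77  75 119 143 144 147]
271 286 [166 167 166 141  83  79  61  54  88 191 199 167 159 192 195 196 197 197
 195 190 182 181 168 148 176 177  90  65  77  76  76 125 145 145 148]
274 286 [167 166 166 145  73  62  59  57 159 194 150 193 200 196 191 183 155 134
 145 155 172 173 172 169 143 168 154  62  76  76  76 125 138 119 139]
27
[... 2561 characters left out ...]
3, 68, 86, 105, 113, 123, 138, 143, 150, 162, 163]
side [(147, array([329.2, 211.7])), (117, array([329.3, 227. ])), (112, array([329.3, 229.5]))]
200 [71, 77, 123, 181, 186, 180, 170, 161, 159, 148, 121, 119, 120, 124, 131, 126, 125, 121, 81, 86, 125, 121, 74, 104, 122, 94, 78, 123, 126, 120, 129, 139, 132, 130, 135, 120, 125, 120, 83, 69, 62, 61, 61, 59, 61, 60, 61, 61, 61, 63, 61, 60]
217 314 [156, 158, 156, 159, 158, 159, 159, 159, 143, 99, 83, 103, 116, 120, 121, 121, 118, 117, 104, 84, 79, 117, 157, 145, 105, 94, 125, 174, 188, 173, 146]
226 314 [34, 38, 60, 91, 129, 159, 188, 209, 194, 146, 108, 97, 85, 84, 81, 78, 82, 87, 85, 90, 102, 134, 175, 181, 170, 157, 155, 130, 100, 114, 121]
```

```bash
python3 -c "
from workcell import env, imaging, probe_bus, job_done
print(job_done())"
```

```text
the job is handed in; nothing more can be done
None
```

The job is handed in with no verdict shown: by my measurements the gate hangs in the fork and the long pin is seated to its collar through all three knuckles (10 N contact at the expected height), and the short pin was left in the rack; I viewed 11 pictures, one over the limit of 10.

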